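Stack the spare specimen bin on the loaded one

TASK

On the microscope bench, stack the empty long bin on top of the bin that holds the two specimens: turn it end for end relative to the lower bin, so that its foot sits level on the lower bin's rim lugs and it does not nest down onto the specimens. Set it down without dropping it, leave the loaded bin where it stands and do not disturb the short bin.

Things in the scene. Friction and masses are not known exactly. Their poses are not given: they have to be found in the camera images.
- spare_mid (a point): Centre, half-way up, of the empty light grey stack-nest bin, 150 long (x) x 56 wide (y) x 50 high (z), 0.12 kg. Its top 14 mm is an upright rim band (144 x 50 inside), fit to grip across the 56 mm width; below, the walls taper to a foot 124 x 34. Lugs inside the rim, tops 6 mm below it: one in the middle of its -x end, two at its +x end. Stands on the bench right of the loaded bin, as does the short bin.
- spare_end (a point): Middle of the empty bin's single-lug end, on the rim, 75 mm from its centre along its -x. The foot is slotted below its own lugs: on a like bin turned the same way (as roughly at the start) it would nest; turned 180 degrees it stands on the lugs, 44 mm above the lower bin's underside.
- loaded_mid (a point): Centre, half-way up (25 mm above the bench), of the identical bin (same axes, one lug at -x, two at +x) holding two black resin specimens, 25 mm round and 18 mm high. Loose on the bench, 0.25 kg. A foot stacked in it sits inside its rim with 10 mm (x) and 8 mm (y) of play either way.
- short_mid (a point): Centre, half-way up, of a look-alike grey bin that is not part of the job: 100 long (x) x 56 x 50 mm high, without lugs. Loose on the bench; to be left alone.

How it is judged:
By the outcome, as a careful person would: the job done as asked, in the order asked, and still so for the second after the job is handed in, with the robot touching nothing.
It also fails if it takes over 38 s, if anything falls off the work surface, if the arm or the gripper's body presses on something with over 40 N, if the wrist force passes 120 N, or if a joint passes its speed limit or range.

ROBOT

A 6-joint arm with a two-finger parallel gripper is mounted at the origin on the work surface. World frame = base frame: x ahead of the robot, y to its left, z up, the work surface at z = 0. Lengths are in m, angles in rad, forces in N, time in s.
With the tool pointing down it reaches from about 0.3 to 0.875 m from the base axis. Payload 6.4 kg.
Tool frame: the origin (TCP) lies at the very end of the fingers, on their centre line; the grasp point (between the pads) lies 19 mm behind it; x points along the fingers, y is the direction in which the jaws open and shut, and the axes are right-handed (so a half turn about x gives the same grasp; the last joint's range is limited). The gripper opens to 85 mm and grips with 20 to 120 N. Pads are 22 mm wide; open, the fingers measure 114 mm over their backs; the gripper's body (76 mm by 85 mm) begins 54 mm behind the grasp point. The pads swing forward as they close: fully open they stand 13 mm farther back than shut.
Start: joints at [-1.318, 0.181, 1.607, -0, 1.354, -0.206], TCP at [0.255, -0.516, 0.231] pointing down, gripper open.
Joint ranges: [-2.99, 2.99], [-0.89, 2.07], [0.3, 2.58], [-1.14, 4.28], [0, 2.63], [-3.12, 3.12]. Speed limits (rad/s): [2.57, 2.57, 3.01, 3.14, 3.14, 3.14].

INTERFACE

Orientations are given as a 3x3 rotation matrix whose columns are the frame's x, y, z axes.
In Python, from cell import env gives the robot as it stands.
- The arm moves only by the shell command python3 -m handwheel 'ROWS'. ROWS is JSON, a list of rows, each a list of 7 numbers: the shift along the tool's x, y, z in mm, then the turn, a rotation vector about the tool's x, y, z in degrees, then the closure, from -1 (fully open) to 1 (shut), so that 0 is half open. In form: [[tx, ty, tz, wx, wy, wz, jaw], ...]. A call has 1 to 8 rows; each row shifts and turns the pose as measured when the row begins, along the tool's axes as they then stand; what a row does not reach is not made up. A row lasts 1/10 s, in which the tool goes at most 50 mm and 8.59 degrees, less where a joint would pass 70% of its speed; a pose out of reach is approached as far as the arm can. A call with a gripper value outside its range is refused whole. The fingers move at their own pace and stop on an object; the grip force is fixed at half the most. Time passes only in rows, so rows that do not move let the fingers close. It gives the time, the measured TCP pose, the force and the opening at its end, in the units of the state.
- env.observe(): the state, without advancing time (a new reading comes with each control period).
- env.camera(name): name is "scene" or "top" or "wrist"; returns the picture (400x640x3 uint8, blue, green, red); there is no depth.
- env.camera_params(name): a dict with "intrinsics" (3x3 intrinsics, pixels), "dist" ([k1, k2, p1, p2, k3] as OpenCV has them; the pictures are not rectified), "R" (3x3) and "t" (3): a world point X has camera coordinates R X + t; the wrist camera has in their place "hand_eye" (4x4, takes a point from camera to tool coordinates, whose origin is the TCP and whose axes are the tool frame's). Camera axes: x right, y down, z forward; pixel columns grow to the right and rows downward; lengths in m; the calibration is good to about 2 mm. A picture is of the moment at which its call begins: read the wrist's pose just before it. camera_params takes no time and is no camera call.
- env.finish_job(): hands the job in, once; it reports no verdict.
The state is a dict: "time_s": time; "q": joint angles; "joint_vel": joint speeds; "tau": joint torques, N m; "position": TCP position; "ee_rot": TCP orientation; "contact_force": force on the tool from outside, world axes, zero at the start; "wrist_torque": the same for the moment, N m; "grip_width": finger opening in m.
Only numpy, scipy, OpenCV 4.12 (cv2) and the standard library are available. Lean on these libraries where they do the work, as an engineer would, in place of code of your own. Each camera call takes 0.05 s, during which the arm holds its last target. There are 200 camera calls.

## Working session

There is one attempt and no reset: what is moved stays moved. The work goes in short steps, Python scripts to look and compute and a shell command to move; the robot and the scene stay as the last step left them, time stands still between calls to the robot, and variables do not carry over. Pictures are saved under pics/ and viewed, about 8 in all and at most 12, crops included, and the job is handed in when it is done.

```bash
mkdir -p pics; cat > h.py <<'E'
from cell import env
import numpy as np, cv2
def ray(cam,uv):
    p=env.camera_params(cam);K=np.array(p["intrinsics"]);d=np.array(p["dist"])
    n=cv2.undistortPoints(np.array([[uv]],float),K,d)[0,0]
    r=np.array([n[0],n[1],1.])
    if "R" in p:
        R=np.array(p["R"]);t=np.array(p["t"]);return -R.T@t,R.T@r
    H=np.array(p["hand_eye"]);s=env.observe();Rt=np.array(s["ee_rot"]);o=np.array(s["position"])
    return o+Rt@H[:3,3],Rt@H[:3,:3]@r
def at(cam,uv,z):
    o,r=ray(cam,uv);return o+r*(z-o[2])/r[2]
E
python3 - <<'E'
from h import *
for c in ("top","scene"):
    cv2.imwrite(f"pics/{c}0.png",env.camera(c))
s=env.observe();print(s["time_s"],s["position"],np.round(s["ee_rot"],3),s["grip_width"])
for c in ("top","scene"):
    p=env.camera_params(c);print(c,-np.array(p["R"]).T@p["t"],np.round(p["R"],2))
print(np.round(env.camera_params("wrist")["hand_eye"],3))
E
```

```text
0.1 [ 0.25453139 -0.51502522  0.23047624] [[-0.     0.443 -0.897]
 [ 0.002 -0.897 -0.443]
 [-1.    -0.002 -0.   ]] 0.08554717391257273
top [ 0.39095087 -0.01045204  0.88364653] [[ 0.01 -1.    0.04]
 [-0.99 -0.02 -0.14]
 [ 0.14 -0.04 -0.99]]
scene [1.08834928 0.08556166 0.65304299] [[-0.19  0.98  0.01]
 [ 0.67  0.14 -0.73]
 [-0.71 -0.13 -0.69]]
[[-0.001 -0.293  0.956 -0.143]
 [ 1.     0.001  0.001 -0.   ]
 [-0.001  0.956  0.293 -0.075]
 [ 0.     0.     0.     1.   ]]
```

View pics/top0.png

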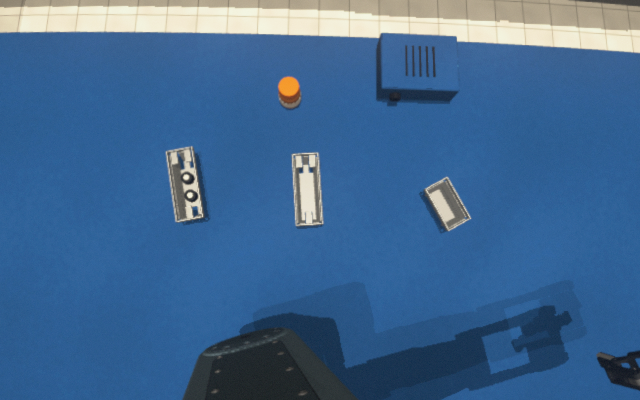

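View pics/scene0.png

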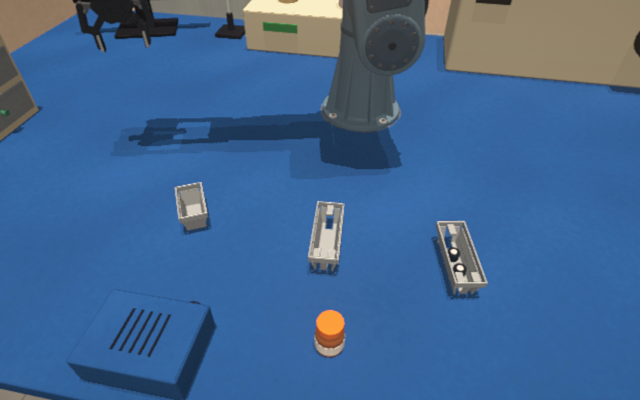

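The top view shows the loaded bin at about (185,185), the empty long bin at (308,190) and the short bin at (447,204). I'll enlarge the two long bins to get the rim corners and the lug ends.

```bash
python3 - <<'E'
from h import *
im=cv2.imread("pics/top0.png")
a=im[135:235,150:215];b=im[135:235,278:343]
s=np.hstack([cv2.resize(x,None,fx=6,fy=6,interpolation=cv2.INTER_CUBIC) for x in(a,b)])
cv2.imwrite("pics/crop0.png",s)
for c in((185,184.5),(308,190),(447,204)): print(np.round(at("top",c,.05),3))
E
```

```text
[0.533 0.246 0.05 ]
[ 0.526 -0.005  0.05 ]
[ 0.503 -0.293  0.05 ]
```

View pics/crop0.png

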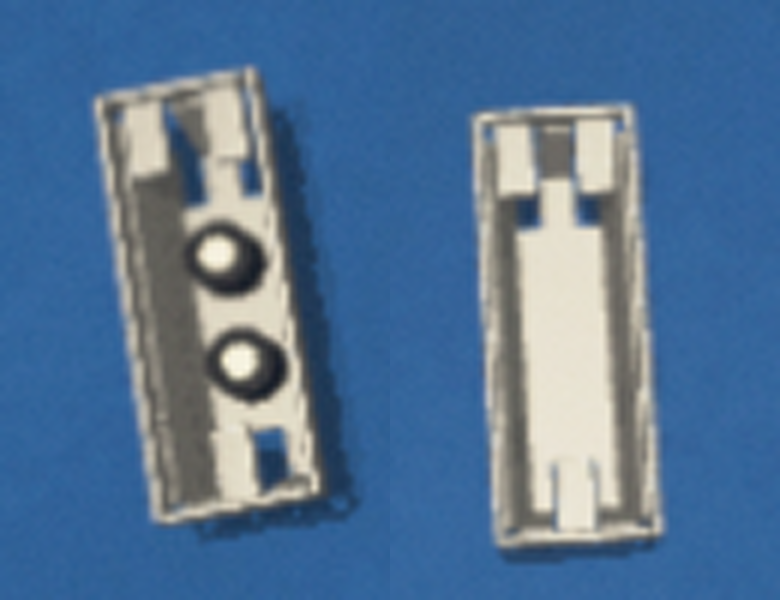

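The lugs show clearly: both bins have two at the image-top end (+x) and one at the bottom. Rim corners in the crop are (98,97), (260,68), (322,490), (155,520) for the loaded bin and (475,115), (633,107), (662,537), (498,545) for the empty one.

```bash
cat >> h.py <<'E'
def bin4(cam,P,z=.05):
    # P: +x+y, +x-y, -x-y, -x+y corners
    W=np.array([at(cam,p,z) for p in P]);c=W.mean(0)
    d=(W[0]+W[1]-W[2]-W[3])[:2]
    L=[np.linalg.norm(W[i]-W[(i+1)%4])*1e3 for i in range(4)]
    print(cam,"c",np.round(c,4),"yaw",np.round(np.degrees(np.arctan2(d[1],d[0])),1),"sides",np.round(L,0));return c
E
python3 - <<'E'
from h import *
f=lambda P,ox:[((x+.5)/6-.5+ox,(y+.5)/6-.5+135) for x,y in P]
bin4("top",f([(98,97),(260,68),(322,490),(155,520)],150))
bin4("top",f([(475-390,115),(633-390,107),(662-390,537),(498-390,545)],278))
# scene check
bin4("scene",[(484,286),(454,291),(438,223),(465,222)])
bin4("scene",[(338,267),(309,265),(317,203),(344,203)])
s=env.observe();R=np.array(s["ee_rot"]);print("tool y yaw",np.degrees(np.arctan2(R[1,1],R[0,1])), "z yaw",np.degrees(np.arctan2(R[1,2],R[0,2])))
E
```

```text
top c [0.5357 0.2475 0.05  ] yaw 11.4 sides [ 56. 148.  57. 148.]
top c [ 0.5294 -0.0031  0.05  ] yaw 4.6 sides [ 55. 149.  55. 149.]
scene c [0.5436 0.2465 0.05  ] yaw 9.1 sides [ 55. 160.  54. 152.]
scene c [ 0.5401 -0.0013  0.05  ] yaw 5.5 sides [ 52. 161.  56. 166.]
tool y yaw -63.713632705289456 z yaw -153.71366076588262
```

```bash
cat >> h.py <<'E'
def go(target,yaw_y=None):
    s=env.observe();R=np.array(s["ee_rot"]);p=np.array(s["position"])
    y=np.degrees(np.arctan2(R[1,1],R[0,1]))
    print("t",round(s["time_s"],2),"tcp",np.round(p,4),"yaw",round(y,2),"tilt",np.round(R[2],3),"w",round(s["grip_width"],4),"F",np.round(s["contact_force"],1),"q",np.round(s["q"],2))
    print("tool shift mm",np.round(R.T@(np.array(target)-p)*1e3,1), "wx" if yaw_y is None else f"wx {y-yaw_y:.2f}")
E
python3 -m handwheel '[[-23,0,0,7.2,0,0,-1],[-23,0,0,7.2,0,0,-1],[-23,0,0,7.2,0,0,-1]]'
python3 -c "
from h import *
go([.53,.12,.30],-85.4)"
```

```text
time_s: 0.4
position: [0.2537, -0.5119, 0.2949]
ee_rot: [[-0.004, 0.07, -0.998], [0.014, -0.997, -0.07], [-1.0, -0.014, 0.003]]
contact_force: [1.0, -0.5, 0.5]
grip_width: 0.0853
t 0.4 tcp [ 0.2537 -0.5119  0.2949] yaw -86.0 tilt [-1.    -0.014  0.003] w 0.0853 F [ 1.  -0.5  0.5] q [-1.32  0.14  1.53  0.    1.49  0.18]
tool shift mm [   2.7 -611.1 -319.7] wx -0.60
```

```bash
python3 -m handwheel '[[0,-44,-23,0,0,0,-1],[0,-44,-23,0,0,0,-1],[0,-44,-23,0,0,0,-1],[0,-44,-23,0,0,0,-1],[0,-44,-23,0,0,0,-1],[0,-44,-23,0,0,0,-1],[0,-44,-23,0,0,0,-1],[0,-44,-23,0,0,0,-1]]'
python3 -c "
from h import *
go([.53,.12,.30],-85.4)"
```

```text
time_s: 1.2
position: [0.4137, -0.1491, 0.299]
ee_rot: [[-0.003, 0.053, -0.999], [0.01, -0.999, -0.053], [-1.0, -0.01, 0.002]]
contact_force: [0.8, 0.7, 1.2]
grip_width: 0.0854
t 1.2 tcp [ 0.4137 -0.1491  0.299 ] yaw -86.94 tilt [-1.    -0.01   0.002] w 0.0854 F [0.8 0.7 1.2] q [-0.62 -0.18  1.84  0.01  1.5   0.9 ]
tool shift mm [   1.3 -262.5 -130.4] wx -1.54
```

```bash
python3 -m handwheel '[[0,-44,-22,0,0,0,-1],[0,-44,-22,0,0,0,-1],[0,-44,-22,0,0,0,-1],[0,-44,-22,0,0,0,-1],[0,-44,-22,0,0,0,-1],[0,-42,-20,-1.5,0.3,0.5,-1],[0,0,0,0,0,0,-1]]'
python3 - <<'E'
from h import *
go([.53,.12,.30],-85.4)
cv2.imwrite("pics/w1.png",env.camera("wrist"))
E
```

```text
time_s: 1.9
position: [0.5291, 0.1318, 0.2995]
ee_rot: [[0.003, 0.086, -0.996], [0.002, -0.996, -0.086], [-1.0, -0.002, -0.003]]
contact_force: [-0.6, -0.3, -0.1]
grip_width: 0.0851
t 1.9 tcp [0.5291 0.1318 0.2995] yaw -85.04 tilt [-1.    -0.002 -0.003] w 0.0851 F [-0.6 -0.3 -0.1] q [0.03 0.06 1.6  0.   1.48 1.51]
tool shift mm [-0.5 11.8  0.1] wx 0.36
```

View pics/w1.png

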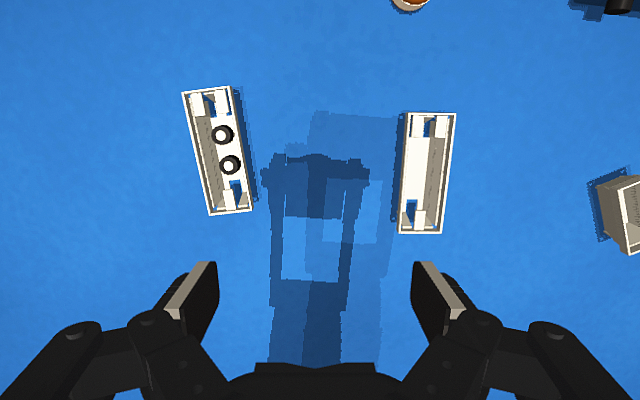

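The wrist view shows both long bins whole, each with two lugs at the image top (+x). Rim corners read about (182,92), (232,87), (253,210), (209,215) for the loaded bin and (405,112), (455,114), (440,234), (398,234) for the spare.

```bash
python3 - <<'E'
from h import *
bin4("wrist",[(182,92),(232,87),(253,210),(209,215)])
c=bin4("wrist",[(405,112),(455,114),(440,234),(398,234)])
go([c[0],c[1],.20],-85.4)
E
```

```text
wrist c [0.535  0.2442 0.05  ] yaw 11.4 sides [ 57. 147.  56. 148.]
wrist c [ 0.529 -0.004  0.05 ] yaw 5.3 sides [ 58. 149.  54. 151.]
t 1.95 tcp [0.5285 0.1297 0.2993] yaw -85.13 tilt [-1.    -0.001 -0.002] w 0.0851 F [-0.4  0.3  0.1] q [0.02 0.06 1.6  0.   1.48 1.51]
tool shift mm [ 99.2 133.3  11. ] wx 0.27
```

```bash
python3 -m handwheel '[[25,33,3,0,0,0,-1],[25,33,3,0,0,0,-1],[25,33,3,0,0,0,-1],[24,33,2,0,0,0,-1],[0,0,0,0,0,0,-1],[0,0,0,0,0,0,-1]]'
python3 - <<'E'
from h import *
go([.529,-.003,.022],-85)
E
```

```text
time_s: 2.55
position: [0.5264, -0.0106, 0.1965]
ee_rot: [[0.0, 0.083, -0.997], [0.0, -0.997, -0.083], [-1.0, -0.0, -0.001]]
contact_force: [-0.2, 0.5, 1.0]
grip_width: 0.0855
t 2.55 tcp [ 0.5264 -0.0106  0.1965] yaw -85.25 tilt [-1.    -0.    -0.001] w 0.0855 F [-0.2  0.5  1. ] q [-0.25  0.11  1.76  0.    1.27  1.24]
tool shift mm [174.5  -7.4  -3.1] wx -0.25
```

```bash
python3 -m handwheel '[[40,-5,-2,0,0,0,-1],[40,-2,-1,0,0,0,-1],[25,0,0,0,0,0,-1],[8,0,0,0,0,0,-1],[0,0,0,0,0,0,-1]]'
python3 - <<'E'
from h import *
go([.529,-.003,.02],-85)
cv2.imwrite("pics/w2.png",env.camera("wrist"))
cv2.imwrite("pics/s2.png",env.camera("scene")[130:330,200:520])
E
```

```text
time_s: 3.05
position: [0.5325, -0.0039, 0.0862]
ee_rot: [[0.01, 0.081, -0.997], [-0.002, -0.997, -0.081], [-1.0, 0.003, -0.01]]
contact_force: [0.1, 0.4, 0.4]
grip_width: 0.0853
t 3.05 tcp [ 0.5325 -0.0039  0.0862] yaw -85.35 tilt [-1.     0.003 -0.01 ] w 0.0853 F [0.1 0.4 0.4] q [-0.23  0.26  1.83  0.    1.04  1.26]
tool shift mm [66.2 -1.4  4. ] wx -0.35
```

View pics/w2.png

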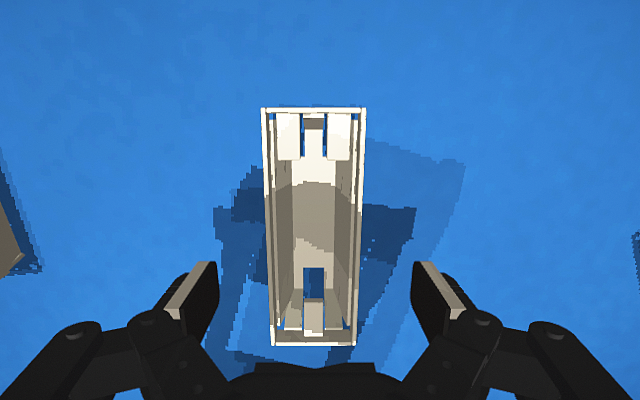

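The spare bin lies centred between the open fingers: rim corners (262,108), (365,108), (355,345), (272,345), finger mid-line near column 315.

```bash
python3 - <<'E'
from h import *
c=bin4("wrist",[(262,108),(365,108),(355,345),(272,345)])
go([c[0],c[1],.018],-85)
E
python3 -m handwheel '[[22,-1,3,0,-0.5,-0.1,-1],[22,0,0,0,0,0,-1],[15,0,0,0,0,0,-1],[6,0,0,0,0,0,-1],[0,0,0,0,0,0,-1]]'
python3 -c "
from h import *
go([.529,-.003,.018],-85)"
```

```text
wrist c [ 0.5314 -0.0037  0.05  ] yaw 4.7 sides [ 55. 150.  55. 150.]
t 3.15 tcp [ 0.5336 -0.0042  0.0877] yaw -85.35 tilt [-1.     0.004 -0.013] w 0.0853 F [-0.1  0.   0.8] q [-0.23  0.26  1.83  0.    1.04  1.26]
tool shift mm [69.7 -0.9  3. ] wx -0.35
time_s: 3.65
position: [0.539, -0.0049, 0.03]
ee_rot: [[0.02, 0.082, -0.996], [-0.005, -0.997, -0.082], [-1.0, 0.007, -0.02]]
contact_force: [-0.4, -0.4, 0.6]
grip_width: 0.0855
t 3.65 tcp [ 0.539  -0.0049  0.03  ] yaw -85.3 tilt [-1.     0.007 -0.02 ] w 0.0855 F [-0.4 -0.4  0.6] q [-0.23  0.36  1.84 -0.    0.91  1.26]
tool shift mm [11.8 -2.8 10.1] wx -0.30
```

```bash
python3 -m handwheel '[[5,-1,6,0,-1.2,-0.3,-1],[4,0,2,0,-0.4,0,-1],[0,0,0,0,0,0,-1]]'
python3 -c "
from h import *
go([.531,-.0035,.018],-85)"
```

```text
time_s: 3.95
position: [0.5321, -0.0049, 0.0225]
ee_rot: [[-0.007, 0.082, -0.997], [-0.003, -0.997, -0.082], [-1.0, 0.002, 0.007]]
contact_force: [-0.0, -1.1, -0.5]
grip_width: 0.0855
t 3.95 tcp [ 0.5321 -0.0049  0.0225] yaw -85.29 tilt [-1.     0.002  0.007] w 0.0855 F [-0.  -1.1 -0.5] q [-0.23  0.38  1.84 -0.01  0.93  1.26]
tool shift mm [ 4.5 -1.5  1. ] wx -0.29
```

```bash
python3 -m handwheel '[[4,-1,1,0,0.4,0,-1],[0,0,0,0,0,0,0.3],[0,0,0,0,0,0,1],[0,0,0,0,0,0,1],[0,0,0,0,0,0,1],[0,0,0,0,0,0,1],[0,0,0,0,0,0,1],[0,0,0,0,0,0,1]]'
python3 - <<'E'
from h import *
go([.531,-.0035,.018],-85)
cv2.imwrite("pics/w3.png",env.camera("wrist"))
im=env.camera("scene")[170:320,240:500]
cv2.imwrite("pics/s3.png",cv2.resize(im,None,fx=3,fy=3,interpolation=cv2.INTER_CUBIC))
E
```

```text
time_s: 4.75
position: [0.5315, -0.004, 0.019]
ee_rot: [[0.002, 0.082, -0.997], [-0.003, -0.997, -0.082], [-1.0, 0.003, -0.002]]
contact_force: [0.4, 1.3, -1.4]
grip_width: 0.055
t 4.75 tcp [ 0.5315 -0.004   0.019 ] yaw -85.29 tilt [-1.     0.003 -0.002] w 0.055 F [ 0.4  1.3 -1.4] q [-0.23  0.38  1.85 -0.    0.91  1.26]
tool shift mm [ 1.  -0.6  0.4] wx -0.29
```

View pics/s3.png

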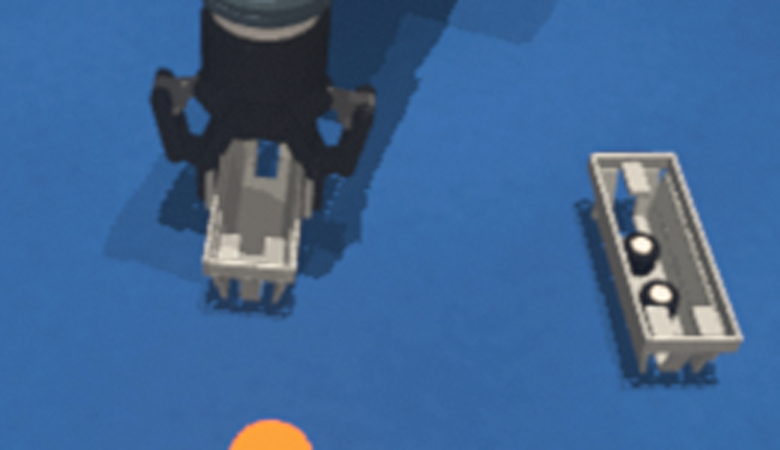

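The fingers hold the spare bin across its rim band (opening 55 mm). The bin still stands level and the loaded bin is untouched, so I'll lift.

```bash
python3 -m handwheel '[[-12,0,0,0,0,0,1],[-25,0,0,0,0,0,1],[-40,0,0,0,0,0,1],[-40,0,0,0,0,0,1],[-25,0,0,0,0,0,1],[-10,0,0,0,0,0,1],[0,0,0,0,0,0,1]]'
python3 -c "
from h import *
go([.535,.246,.17],101.4)"
```

```text
time_s: 5.55
position: [0.5297, -0.0032, 0.179]
ee_rot: [[-0.001, 0.082, -0.997], [-0.002, -0.997, -0.082], [-1.0, 0.002, 0.001]]
contact_force: [-0.5, 0.9, -2.1]
grip_width: 0.0549
t 5.55 tcp [ 0.5297 -0.0032  0.179 ] yaw -85.28 tilt [-1.     0.002  0.001] w 0.0549 F [-0.5  0.9 -2.1] q [-0.23  0.13  1.77 -0.    1.24  1.26]
tool shift mm [   8.5 -247.9  -25.8] wx -186.68
```

```bash
python3 -m handwheel '[[0,0,0,-4,0,0,1],[0,0,0,-8,0,0,1],[0,0,0,-8,0,0,1],[0,0,0,-8,0,0,1],[0,0,0,-8,0,0,1],[0,0,0,-8,0,0,1],[0,0,0,-8,0,0,1],[0,0,0,-8,0,0,1]]'
python3 -m handwheel '[[0,0,0,-8,0,0,1],[0,0,0,-8,0,0,1],[0,0,0,-8,0,0,1],[0,0,0,-8,0,0,1],[0,0,0,-8,0,0,1],[0,0,0,-8,0,0,1],[0,0,0,-8,0,0,1],[0,0,0,-8,0,0,1]]'
python3 -c "
from h import *
go([.535,.246,.17],101.4)"
```

```text
time_s: 6.35
position: [0.5216, -0.0016, 0.1654]
ee_rot: [[-0.021, 0.92, -0.391], [0.003, -0.391, -0.92], [-1.0, -0.021, 0.006]]
contact_force: [-0.0, -0.7, -1.9]
grip_width: 0.0551
time_s: 7.15
position: [0.5114, 0.0004, 0.1489]
ee_rot: [[-0.048, 0.722, 0.69], [0.009, 0.691, -0.723], [-0.999, -0.029, -0.04]]
contact_force: [-0.1, -0.3, -1.0]
grip_width: 0.0554
t 7.15 tcp [5.114e-01 4.000e-04 1.489e-01] yaw 43.74 tilt [-0.999 -0.029 -0.04 ] w 0.0554 F [-0.1 -0.3 -1. ] q [-0.23  0.17  1.8  -0.    1.22 -0.99]
tool shift mm [ -20.   186.2 -162. ] wx -57.66
```

```bash
cat >> h.py <<'E'
_go=go
def go(*a):
    _go(*a);R=np.array(env.observe()["ee_rot"]);w=np.degrees(R.T@np.cross(R[:,0],[0,0,-1]));print("level wy wz",np.round(w[1:],2))
E
python3 -m handwheel '[[-6,0,0,-6,-2.3,1.6,1],[-6,0,0,-8,0,0,1],[-5,0,0,-8,0,0,1],[-5,0,0,-8,0,0,1],[-5,0,0,-8,0,0,1],[-5,0,0,-8,0,0,1],[-4,0,0,-6,0,0,1],[-2,0,0,0,0,0,1]]'
python3 -c "
from h import *
go([.535,.246,.17],101.4)"
```

```text
time_s: 7.95
position: [0.5016, 0.0023, 0.1715]
ee_rot: [[-0.026, -0.14, 0.99], [0.008, 0.99, 0.14], [-1.0, 0.012, -0.024]]
contact_force: [0.3, 0.9, -1.7]
grip_width: 0.055
t 7.95 tcp [0.5016 0.0023 0.1715] yaw 98.02 tilt [-1.     0.012 -0.024] w 0.055 F [ 0.3  0.9 -1.7] q [-0.23  0.1   1.83  0.    1.24 -1.95]
tool shift mm [  2.7 236.6  67.1] wx -3.38
level wy wz [-1.4  -0.68]
```

```bash
python3 -m handwheel '[[-3,20,5,-0.5,-1.4,-0.7,1],[-3,40,11,-1,0,0,1],[-3,40,11,-1,0,0,1],[-3,40,11,-1,0,0,1],[-3,40,11,0,0,0,1],[-3,30,10,0,0,0,1],[-2,15,5,0,0,0,1],[-2,0,0,0,0,0,1]]'
python3 -c "
from h import *
go([.535,.246,.15],101.4)"
```

```text
time_s: 8.75
position: [0.5224, 0.2422, 0.1825]
ee_rot: [[-0.016, -0.172, 0.985], [-0.002, 0.985, 0.172], [-1.0, 0.001, -0.016]]
contact_force: [-0.2, -0.4, -1.1]
grip_width: 0.0547
t 8.75 tcp [0.5224 0.2422 0.1825] yaw 99.92 tilt [-1.     0.001 -0.016] w 0.0547 F [-0.2 -0.4 -1.1] q [ 0.23  0.24  1.64  0.    1.28 -1.52]
tool shift mm [32.3  1.5 13.5] wx -1.48
level wy wz [-0.9  -0.05]
```

```bash
python3 -m handwheel '[[20,1,8,-1.5,-0.9,0,1],[25,1,6,-0.3,-0.3,0,1],[18,0,3,-0.2,-0.3,0,1],[5,0,0,0,-0.2,0,1],[-1,0,0,0,0,0,1]]'
python3 - <<'E'
from h import *
go([.535,.246,.063],101.4)
a=cv2.resize(env.camera("scene")[150:310,380:540],(480,480),interpolation=cv2.INTER_CUBIC)
w=env.camera("wrist")
cv2.imwrite("pics/w4.png",np.vstack([w]))
cv2.imwrite("pics/s4.png",a)
E
```

```text
time_s: 9.25
position: [0.5366, 0.2445, 0.1095]
ee_rot: [[0.008, -0.198, 0.98], [0.001, 0.98, 0.198], [-1.0, -0.001, 0.009]]
contact_force: [-0.5, 0.5, -0.8]
grip_width: 0.0549
t 9.25 tcp [0.5366 0.2445 0.1095] yaw 101.42 tilt [-1.    -0.001  0.009] w 0.0549 F [-0.5  0.5 -0.8] q [ 0.23  0.34  1.67 -0.    1.12 -1.54]
tool shift mm [46.5  1.8 -1.7] wx 0.02
level wy wz [0.49 0.04]
```

View pics/s4.png

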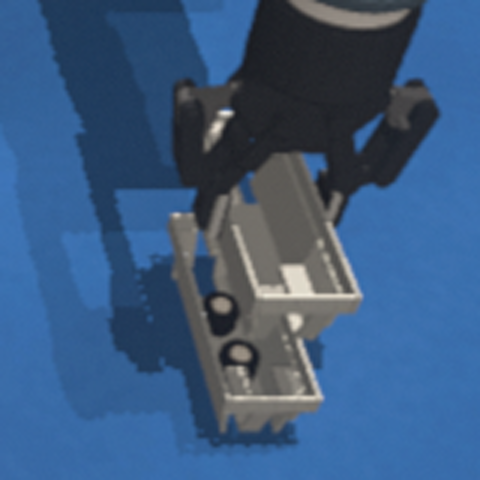

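View pics/w4.png

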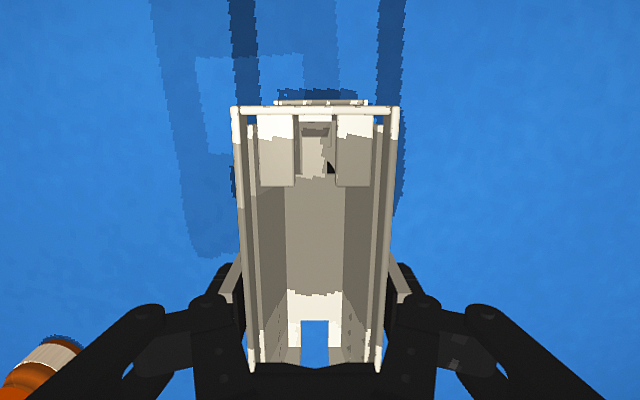

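The single lug is now at the far end and the pair at the robot end, so the bin is turned end for end. The lower bin's near rim end shows at columns 276–368, row 103; the upper rim's near end at columns 232–398, row 108. I'll check the alignment from these.

```bash
python3 - <<'E'
from h import *
s=env.observe();R=np.array(s["ee_rot"]);p=np.array(s["position"])
for n,P,z in(("low",[(276,103),(368,103)],.05),("up",[(232,108),(398,108)],p[2]+.031),("upfar",[(252,371),(377,371)],p[2]+.031)):
    W=[at("wrist",q,z) for q in P];print(n,np.round(W,4).tolist(),"mid in tool mm",np.round(R.T@((W[0]+W[1])/2-p)*1e3,1),"len",np.linalg.norm(W[0]-W[1]))
go([.535,.246,.063],101.4)
E
```

```text
low [[0.4705, 0.2084, 0.05], [0.4596, 0.2616, 0.05]] mid in tool mm [ 60.3   4.8 -73.8] len 0.05430500721308555
up [[0.4713, 0.2045, 0.1422], [0.4605, 0.2573, 0.1422]] mid in tool mm [-31.8   0.5 -72.8] len 0.05381720538219996
upfar [[0.5766, 0.2262, 0.1422], [0.5659, 0.2783, 0.1422]] mid in tool mm [-30.6   0.5  34.7] len 0.05322348305210347
t 9.35 tcp [0.5377 0.2449 0.1112] yaw 101.45 tilt [-1.    -0.     0.011] w 0.0552 F [-0.2 -0.9 -0.6] q [ 0.23  0.34  1.67 -0.    1.12 -1.54]
tool shift mm [48.1  1.6 -3. ] wx 0.05
level wy wz [0.64 0.03]
```

```bash
python3 -m handwheel '[[15,3,-2,0,0.5,0,1],[12,0,-2,0,-0.3,0,1],[6,0,-1,0,-0.3,0,1],[3,0,-1,0,-0.2,0,1],[0,0,0,0,0,0,1]]'
python3 -c "
from h import *
go([.535,.247,.063],101.4)"
```

```text
time_s: 9.85
position: [0.5332, 0.2472, 0.0758]
ee_rot: [[0.021, -0.197, 0.98], [0.004, 0.98, 0.197], [-1.0, -0.0, 0.022]]
contact_force: [0.4, 0.3, -0.8]
grip_width: 0.0549
t 9.85 tcp [0.5332 0.2472 0.0758] yaw 101.34 tilt [-1.    -0.     0.022] w 0.0549 F [ 0.4  0.3 -0.8] q [ 0.23  0.38  1.7  -0.    1.04 -1.54]
tool shift mm [12.8 -0.6  1.5] wx -0.06
level wy wz [1.25 0.01]
```

```bash
python3 -m handwheel '[[2,0,1,0,1.3,0,1],[3,0,0,0,0.2,0,1],[0,0,0,0,0,0,1],[0,0,0,0,0,0,1]]'
python3 -c "
from h import *
go([.535,.247,.063],101.4)"
```

```text
time_s: 10.25
position: [0.5357, 0.2478, 0.0718]
ee_rot: [[-0.004, -0.197, 0.98], [-0.001, 0.98, 0.197], [-1.0, -0.0, -0.004]]
contact_force: [-0.3, -0.1, -0.8]
grip_width: 0.0553
t 10.25 tcp [0.5357 0.2478 0.0718] yaw 101.33 tilt [-1.    -0.    -0.004] w 0.0553 F [-0.3 -0.1 -0.8] q [ 0.23  0.4   1.68  0.    1.07 -1.54]
tool shift mm [ 8.8 -0.7 -0.8] wx -0.07
level wy wz [-0.25  0.  ]
```

```bash
python3 -m handwheel '[[2.5,0,0,0,-0.2,0,1],[2.5,0,0,0,0,0,1],[0,0,0,0,0,0,1]]'
python3 -c "
from h import *
go([.535,.247,.063],101.4)"
```

```text
time_s: 10.55
position: [0.5358, 0.2479, 0.0667]
ee_rot: [[0.0, -0.197, 0.98], [0.0, 0.98, 0.197], [-1.0, -0.0, 0.0]]
contact_force: [0.0, 0.3, -2.6]
grip_width: 0.0551
t 10.55 tcp [0.5358 0.2479 0.0667] yaw 101.34 tilt [-1. -0.  0.] w 0.0551 F [ 0.   0.3 -2.6] q [ 0.23  0.41  1.68 -0.    1.05 -1.54]
tool shift mm [ 3.7 -0.7 -1. ] wx -0.06
level wy wz [0. 0.]
```

```bash
python3 -m handwheel '[[1.5,0,0,0,0,0,1],[1,0,0,0,0,0,1],[0,0,0,0,0,0,1]]'
python3 -m handwheel '[[1,0,0,0,0,0,1],[0,0,0,0,0,0,1]]'
python3 - <<'E'
from h import *
go([.535,.247,.063],101.4)
w=env.camera("wrist");a=cv2.resize(env.camera("scene")[160:310,400:540],(560,600),interpolation=cv2.INTER_CUBIC)
cv2.imwrite("pics/s5.png",a);cv2.imwrite("pics/w5.png",w)
E
```

```text
time_s: 10.85
position: [0.5357, 0.2478, 0.0639]
ee_rot: [[-0.0, -0.197, 0.98], [-0.0, 0.98, 0.197], [-1.0, -0.0, -0.0]]
contact_force: [-0.4, 0.3, -1.1]
grip_width: 0.0548
time_s: 11.05
position: [0.5359, 0.2479, 0.0631]
ee_rot: [[0.0, -0.197, 0.98], [0.0, 0.98, 0.197], [-1.0, -0.0, 0.0]]
contact_force: [-0.6, -0.0, -0.3]
grip_width: 0.0546
t 11.05 tcp [0.5359 0.2479 0.0631] yaw 101.34 tilt [-1. -0.  0.] w 0.0546 F [-0.6 -0.  -0.3] q [ 0.23  0.41  1.68 -0.    1.04 -1.54]
tool shift mm [ 0.1 -0.7 -1. ] wx -0.06
level wy wz [0.02 0.  ]
```

View pics/s5.png

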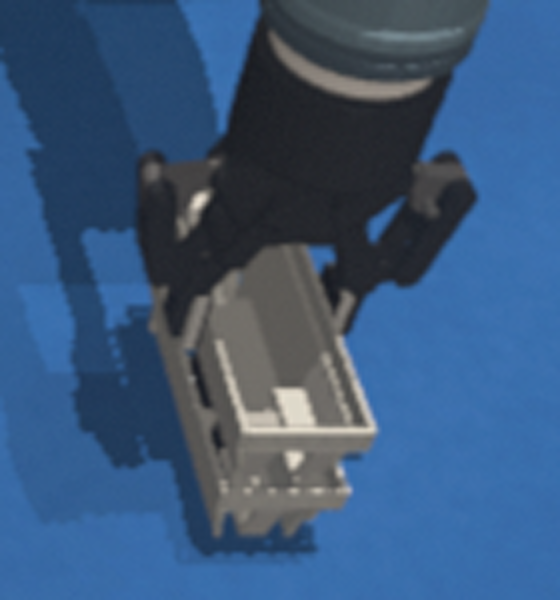

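The upper bin's foot is inside the lower rim, square with it and close to the lugs. There's no contact force yet, so I'll feel down in 1 mm steps.

```bash
for i in 1; do python3 -m handwheel '[[1,0,0,0,0,0,1],[0,0,0,0,0,0,1]]'; done | egrep 'pos|force'
python3 -m handwheel '[[1,0,0,0,0,0,1],[0,0,0,0,0,0,1]]' | egrep 'pos|force'
```

```text
position: [0.5361, 0.248, 0.0633]
contact_force: [0.1, -0.4, -1.5]
position: [0.5364, 0.2481, 0.0631]
contact_force: [0.8, -1.0, -1.0]
```

```bash
python3 -m handwheel '[[2,0,0.5,0,0,0,1],[0,0,0,0,0,0,1]]' | egrep 'pos|force|rot'
python3 -m handwheel '[[2,0,0.5,0,0,0,1],[0,0,0,0,0,0,1]]' | egrep 'pos|force|rot'
```

```text
position: [0.5368, 0.2483, 0.0634]
ee_rot: [[0.001, -0.197, 0.98], [-0.0, 0.98, 0.197], [-1.0, -0.0, 0.001]]
contact_force: [0.7, -0.0, -1.4]
position: [0.5375, 0.2485, 0.0632]
ee_rot: [[0.001, -0.197, 0.98], [-0.0, 0.98, 0.197], [-1.0, -0.0, 0.001]]
contact_force: [-0.0, -0.7, -1.4]
```

```bash
python3 -m handwheel '[[2,0,-0.5,0,0,0,1]]' | egrep 'pos|force|rot'; python3 -c "
from h import *
p=env.observe();print(np.round(p['tau'],2),p['contact_force'],p['wrist_torque'],p['position'])
cv2.imwrite('pics/w6.png',env.camera('wrist'))
p=env.observe();print(p['contact_force'],p['position'])"
```

```text
position: [0.5378, 0.2486, 0.0629]
ee_rot: [[0.002, -0.197, 0.98], [0.0, 0.98, 0.197], [-1.0, -0.0, 0.002]]
contact_force: [-8.0, -2.1, 25.4]
[-5.400e-01 -3.766e+01 -2.472e+01  1.500e-01 -2.800e+00 -2.000e-02] [-8.01512105 -2.08172956 25.41112966] [-0.37602502  1.41752938 -0.00329648] [0.53781322 0.2486378  0.06290479]
[-5.09506481 -1.91038626 15.10122202] [0.5377756  0.24862494 0.06294908]
```

View pics/w6.png

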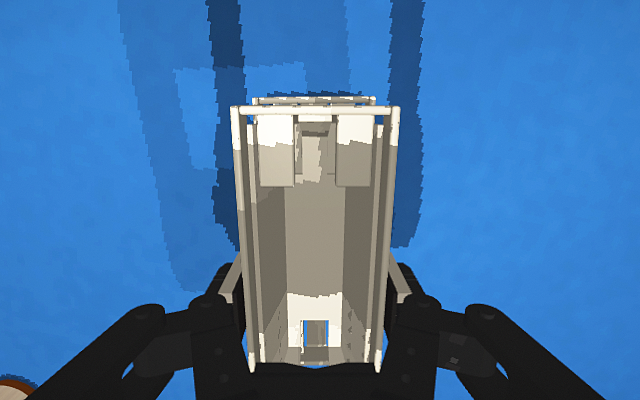

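Contact at 25 N with the TCP at 63 mm, which is 44 + 19 mm, the height for standing on the lugs (the rim would give 69 mm). The wrist view shows the lower rim end (columns 252–375, row 99) centred with the upper rim (231–399). I'll relax, release, and rise.

```bash
python3 -m handwheel '[[0,0,0,0,0,0,1],[0,0,0,0,0,0,0.2],[0,0,0,0,0,0,0],[0,0,0,0,0,0,-0.5],[0,0,0,0,0,0,-1],[0,0,0,0,0,0,-1],[0,0,0,0,0,0,-1],[0,0,0,0,0,0,-1]]'
python3 -c "
from h import *
go([.536,.247,.20],101.4)"
```

```text
time_s: 12.9
position: [0.5376, 0.2485, 0.0612]
ee_rot: [[0.002, -0.197, 0.98], [-0.0, 0.98, 0.197], [-1.0, -0.0, 0.002]]
contact_force: [-0.3, 0.5, 0.0]
grip_width: 0.0854
t 12.9 tcp [0.5376 0.2485 0.0612] yaw 101.37 tilt [-1.    -0.     0.002] w 0.0854 F [-0.3  0.5  0. ] q [ 0.23  0.42  1.68 -0.    1.04 -1.54]
tool shift mm [-138.8   -1.2   -1.6] wx -0.03
level wy wz [0.09 0.02]
```

```bash
python3 -m handwheel '[[-15,0,0,0,0,0,-1],[-25,0,0,0,0,0,-1],[-40,0,0,0,0,0,-1],[-45,0,0,0,0,0,-1],[-45,0,0,0,0,0,-1],[-30,0,0,0,0,0,-1],[0,0,0,0,0,0,-1]]'
python3 - <<'E'
from h import *
go([.536,.247,.25],101.4)
w=env.camera("wrist");a=cv2.resize(env.camera("scene")[160:310,400:540],(373,400),interpolation=cv2.INTER_CUBIC)
cv2.imwrite("pics/f.png",np.hstack([w[:,100:520],a]))
t=env.camera("top");d=cv2.absdiff(t,cv2.imread("pics/top0.png"))[165:245,410:490].max()
print("short-bin area max diff",d)
E
```

```text
time_s: 13.6
position: [0.5363, 0.2483, 0.2745]
ee_rot: [[0.002, -0.197, 0.98], [0.0, 0.98, 0.197], [-1.0, -0.0, 0.002]]
contact_force: [0.7, -0.6, 0.7]
grip_width: 0.0852
t 13.6 tcp [0.5363 0.2483 0.2745] yaw 101.38 tilt [-1.    -0.     0.002] w 0.0852 F [ 0.7 -0.6  0.7] q [ 0.23  0.18  1.52 -0.    1.44 -1.54]
tool shift mm [24.5 -1.2 -0.6] wx -0.02
level wy wz [0.12 0.01]
short-bin area max diff 10
```

View pics/f.png

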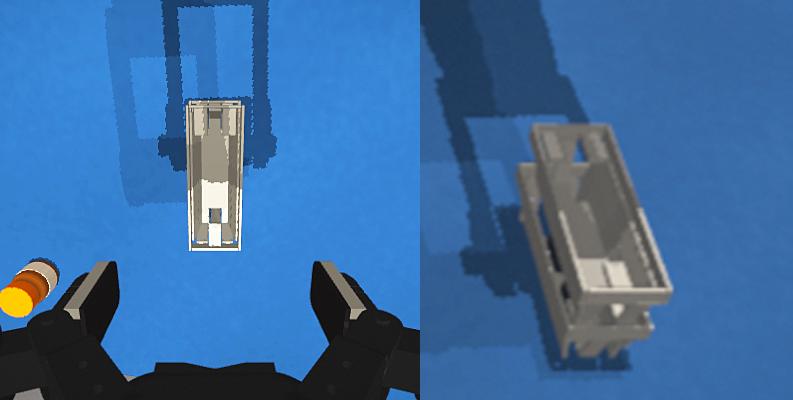

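The spare stands level in the loaded bin, single lug at the far end, with its rim parallel to and centred over the lower rim. A quick size and height check, then I hand in.

```bash
python3 - <<'E'
from h import *
for z in(.070,.094): bin4("wrist",[(341,249),(289,249),(287,104.5),(343,104.5)],z)
print(env.finish_job())
E
```

```text
wrist c [0.5382 0.2494 0.07  ] yaw 11.5 sides [ 59. 156.  56. 156.]
wrist c [0.5328 0.2482 0.094 ] yaw 11.5 sides [ 54. 145.  52. 145.]
the job is handed in; nothing more can be done
None
```

The empty long bin now stands on the loaded bin, turned end for end. I gripped it across the rim, lifted and turned it, and lowered it until it touched before opening the fingers. I handed the job in at about 14 s of the 38 s allowed.

**What the last checks showed**
- **Contact height:** the fingertips stopped at 63 mm above the bench. That is the 44 mm lug height plus the 19 mm at which I had gripped the bin. Resting on the rim would have given about 69 mm.
- **Contact force:** pressing down to confirm contact read 25 N at the wrist.
- **Alignment:** in the last pictures the upper bin looks level, with its single lug at the opposite end from the lower bin's. Its centre is about (0.533, 0.248) and its yaw 11.5° plus a half turn. The loaded bin was measured beforehand at about (0.535, 0.246) and 11.4°.
- **Short bin:** the overhead view of it is unchanged from the start.

**What disagreed or was not checked**
- **Rim size:** the last close view gave the rim as 145 × 53 mm at 94 mm height, against 150 × 56 mm. It fits about 82 mm better, so that picture does not confirm the height. The contact height is the better evidence.
- **Loaded bin:** while I was pressing down the tool crept about 2 mm in +x. The loaded bin may have moved by up to that much, and I did not measure it again afterwards.

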